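Clamp a drone arm in the crank vice

ROBOT

A 6-joint arm with a two-finger parallel gripper is mounted at the origin on the work surface. World frame = base frame: x ahead of the robot, y to its left, z up, the work surface at z = 0. Lengths are in m, angles in degrees, forces in N, time in s.
With the tool pointing down it reaches from about 0.4 to 0.825 m from the base axis. Payload 7 kg.
Tool frame: the origin (TCP) lies midway between the tips of the shut fingers; the grasp point (between the pads) lies r.grip_depth behind it (r.grip_depth is the distance from the TCP to the grasp point, in m); z points along the fingers, y is the direction in which the jaws open and shut (so a half turn about z gives the same grasp; the last joint's range is limited). The gripper opens to 88 mm and grips with 3 to 60 N. Pads are 19 mm wide; open, the fingers measure 130 mm over their backs; the gripper's body (78 mm by 193 mm) begins 47 mm behind the grasp point.
Start: joints at [-50.93, 20.546, 0.682, 0, -70.136, -16.507], TCP at [0.259, -0.623, 0.227] pointing down, gripper open.
Joint ranges: [-176.03, 176.03], [-82.01, 121.73], [-58.28, 71.71], [-173.87, 95.51], [-174.79, -0.11], [-173.66, 173.66]. Speed limits (degrees/s): [136.94, 136.94, 172.46, 180, 180, 180].

INTERFACE

Orientations are given as [roll, pitch, yaw] about the fixed x, y, z axes, in that order (R = Rz(yaw) Ry(pitch) Rx(roll)).
In Python, from plant import r, imaging, close_job gives the robot as it stands.
- The arm moves only by the tool step_arm, never from a script. Its argument "commands" is a list of rows, each a list of 2 entries, a list of its own where there are three numbers: the shift along the tool's x, y, z in mm, then the turn about the tool's z in degrees. In form: [[[x, y, z], twist], ...]. A call has 1 to 20 rows; each row shifts and turns the commanded pose from where the row before left it, along the tool's axes as they then stand; what a row does not reach is not made up. A row lasts 1/8 s, in which the tool goes at most 62.5 mm and 10.7 degrees, less where a joint would pass 70% of its speed; a pose out of reach is approached as far as the arm can. A call with a gripper value outside its range is refused whole. "gripper" is the closure, from 0 (fully open) to 1 (shut), set as the call begins (left out, the last holds). The fingers move at their own pace and stop on an object; "grip_force" is the grip in N (left out, the last holds). Time passes only in rows, so rows that do not move let the fingers close. It gives the time, the measured TCP pose, the force and the opening at its end, in the units of the state.
- r.get_state(): the state, without advancing time (a new reading comes with each control period).
- imaging.capture(name): name is "scene" or "top" or "wrist"; returns a dict with "img" (420x560x3 uint8, red, green, blue), "z_map" (420x560 float32, m along the optical axis (not along the pixel's ray), 0 where there is no reading), "vfov" (degrees; the focal length in pixels is half the picture's height over the tangent of half this angle, whatever the lens; pixels are square), "cx", "cy" (the principal point, pixels), "extrinsics" (4x4, takes a point from camera to world coordinates); the wrist camera has in their place "T_tool_cam" (4x4, takes a point from camera to tool coordinates, whose origin is the TCP and whose axes are the flange's). Camera axes: x right, y down, z forward; pixel columns grow to the right and rows downward; lengths in m; the calibration is good to about 2 mm. A picture is of the moment at which its call begins: read the wrist's pose just before it.
- close_job(): hands the job in, once; it reports no verdict.
The state is a dict: "time_s": time; "joints": joint angles; "qd": joint speeds; "joint_torque": joint torques, N m; "tcp_pos": TCP position; "eef_rot": TCP orientation; "contact_force": force on the tool from outside, world axes, zero at the start; "moment": the same for the moment, N m; "gripper_width": finger opening in m.
Only numpy, scipy, OpenCV 4.12 (cv2) and the standard library are available. Lean on these libraries where they do the work, as an engineer would, in place of code of your own. Each camera call takes 0.05 s, during which the arm holds its last target.

TASK

Lay the loose drone arm flat on the bed of the crank vice, squarely across it between the two jaws, with its plain middle between the jaws and the motor sticking out clear of them at either side, and let go of it. Then take hold of the free-spinning black sleeve of the crank and, never losing hold of it while the crank turns, wind clockwise until the arm is firmly clamped - by feel, so that the plastic is not crushed - and let go of the sleeve. Leave the other things on the bench alone.

Things in the scene. Friction and masses are not known exactly. Their poses are not given: they have to be found in the camera images.
- vice: Grey bench vice, bolted down. Origin on the table; x runs level along the slide from the crank box (x -180 to -110 mm, 86 mm high) to the fixed jaw (x 45 to 75 mm, 75 mm high), z up. Base plate x -185 to 85 mm, 80 mm wide, 20 mm high. The work lies on a flat steel bed 45 mm above the table, between the jaws. Bed and jaws are 60 mm wide (y -30 to 30).
- bed (a point): Point on the bed's surface on the vice's centre line (vice x 10 mm, 45 mm above the table); axes as the vice. Jaws stand 30 mm above the bed. An aluminium face plate 2 to 10 mm thick (it changes and is not measured) is bolted inside the fixed jaw; its clamping face lies at vice x 35 to 43 mm, so where the work meets it must be felt.
- jaw: Moving jaw, 60 mm wide, 30 mm high, axes as the vice. Origin at bed height on its centre line, at the back of its black rubber pad, which is 8 mm thick: its clamping face is 8 mm towards +x. The pad gives about 1 mm per 20 N. The jaw moves to +x by 4 mm per rad of crank (25 mm a turn). At the start 41 to 55 mm lie between pad and face plate.
- crank_axis (a point): Point on the vertical axis of the crank, 100 mm above the table, at the middle of the thickness of the steel crank arm; axes as the vice.
- crank (a joint): Crank angle, rad, 0 to 11.4, growing clockwise seen from above, which closes the jaw; starts at 1 to 2.5; at 0 the crank arm points along the vice's -x. Stays where it is left. Turning it freely takes 0.4 N m (6.7 N at the sleeve); each 10 N of clamping adds 0.04 N m (0.67 N). A firm clamp, 40 to 70 N, takes 9 to 11.5 N at the sleeve; above 90 N the plastic is crushed.
- sleeve: Black plastic grip sleeve, upright cylinder 22 mm in diameter and 50 mm high, spinning freely on a pin at the end of the crank arm, 60 mm from the crank's axis. Origin: centre of its lower end, 108 mm above the table (top at 158 mm). Its yaw means nothing.
- drone_arm: Loose grey drone arm with motor, 85 g, lying flat. Plain straight beam 84 mm long, 26 mm wide, 24 mm high; at one end an upright dark metal motor can, 28 mm in diameter, 38 mm high, flush with the underside. Origin on the underside at the middle of the part to be clamped; x along the beam to the motor, whose axis is at x 62 mm; beam from x -40 to 44 mm; z up. The can may be gripped.
- motor (a point): Centre of the top of the motor can, 38 mm above the underside of the drone arm; axes as the drone arm.
- solder_spool: Bystander: spool of solder, 54 mm across, 56 mm high, upright. Origin under its centre.
- screwdriver: Bystander: screwdriver, 160 mm long, lying.
- screw_tray: Bystander: clear tray 90 x 70 x 22 mm. Origin under its centre.
- flux_jar: Bystander: amber jar, 44 mm across, 45 mm high. Origin under its centre.
Not all that is in view belongs to the job. There is more than one size of the drone_arm; the one meant has the size given above.

How it is judged (in metres and radians):
On the way, in this order (a step that is already met when the one before it is completed fails the run):
1. the drone arm lies on the bed across the vice between the jaws, let go (y of drone_arm in the frame of vice between -0.015 and 0.015 m and x of drone_arm in the frame of vice between -0.01 and 0.035 m and z of drone_arm in the frame of vice below 0.049 m and angle between drone_arm's own z axis and vertical below 0.1 rad and angle between the x axis of drone_arm and the y axis of vice, either way round below 0.3 rad and contact force between the fingers and drone_arm below 0.1 N), for 0.2 s.
2. with the sleeve held, the jaw is wound onto the drone arm until it presses with more than 25 N (contact force between jaw and drone_arm above 25 N and contact force between the fingers and sleeve above 1 N), for 0.1 s.
At the end, for the whole second after the job is handed in: The drone arm lies flat on the bed (within 5 mm in height, 6 degrees of tilt) and square across the vice (within 6 degrees), the middle of its beam within 15 mm of the vice's centre line, the motor clear of the jaws at either side, pressed by the jaw with 25 to 90 N, at rest; the sleeve is let go (y of drone_arm in the frame of vice between -0.015 and 0.015 m and z of drone_arm in the frame of vice between 0.04 and 0.05 m and angle between drone_arm's own z axis and vertical below 0.1 rad and angle between the x axis of drone_arm and the y axis of vice, either way round below 0.1 rad and contact force between jaw and drone_arm between 25 and 90 N and linear speed of drone_arm below 0.02 m/s and contact force between the fingers and sleeve below 0.1 N); the robot touches nothing.
It fails at once if the plastic arm is crushed: the jaw presses on it with more than 90 N (contact force between jaw and drone_arm above 90 N).
It fails at once if the crank turns without its sleeve in the fingers ((velocity of joint crank above 0.4 rad/s or velocity of joint crank below -0.4 rad/s) and contact force between the fingers and sleeve below 0.3 N).
It fails at once if the solder spool, screwdriver, screw tray or flux jar is disturbed (moved more than 20 mm) (distance of any of solder_spool, screwdriver, screw_tray, flux_jar from where it was at the start of the episode above 0.02 m).
It also fails if it takes over 72 s, if anything falls off the work surface, if the arm or the gripper's body presses on something with over 40 N, if the wrist force passes 120 N, or if a joint passes its speed limit or range.

## Working session

There is one attempt and no reset: what is moved stays moved. The work goes in short steps, Python scripts to look and compute and a tool call to move; the robot and the scene stay as the last step left them, time stands still between calls to the robot, and variables do not carry over. Pictures are saved under pics/ and viewed, and the job is handed in when it is done.

Besides the shell and the picture viewer there is one more tool, called after "Request:" as a command line: name --argument value ..., lists and objects as JSON in quotes. step_arm: Moves the arm, as the interface text tells. Its arguments: {"type":"object","properties":{"commands":{"type":"array","items":{"type":"array"}},"gripper":{"type":"number"},"grip_force":{"type":"number"}},"required":["commands"]}

```bash
ls; mkdir -p pics; python3 - <<'E'
from plant import r, imaging
import cv2,numpy as np
s=r.get_state(); print(s, r.grip_depth)
for n in ["scene","top","wrist"]:
    c=imaging.capture(n)
    cv2.imwrite(f"pics/{n}0.png",c["img"][:,:,::-1])
    np.savez(f"pics/{n}0.npz",**c)
    print(n,c["vfov"],c["cx"],c["cy"],c.get("extrinsics",c.get("T_tool_cam")))
E
```

```text
pics
{'time_s': 0.0, 'joints': array([-5.09282820e+01,  2.05923408e+01,  6.34360682e-01, -1.99377314e-02,
       -7.01358272e+01, -1.65066835e+01]), 'qd': array([ 0.03782242,  0.03932154,  0.01457821,  0.02526076, -0.01452473,
       -0.01536392]), 'joint_torque': array([-8.32329042e-04, -5.82718527e+01,  2.93058944e+01,  6.99724227e+00,
        6.99079319e-03, -8.41330666e-05]), 'tcp_pos': array([ 0.25880636, -0.6228893 ,  0.2256175 ]), 'eef_rot': array([ 1.79904733e+02, -8.68552043e-03, -1.57441748e+02]), 'contact_force': array([ 0.03090105, -0.20498093, -0.35949989]), 'moment': array([-0.02317827, -0.04463266, -0.01761344]), 'gripper_width': 0.08763744823978585} 0.0188
scene 49.25118679054734 279.3216286153092 202.49340545631364 [[-0.0927601   0.81629552 -0.57013787  1.19456271]
 [ 0.99568711  0.0750951  -0.05447848  0.04104533]
 [-0.00165598 -0.57273235 -0.81974076  1.03454758]
 [ 0.          0.          0.          1.        ]]
top 49.29698403173109 284.8893315544005 206.00614757898074 [[ 1.64575215e-03 -9.96270599e-01  8.62680981e-02  4.70757377e-01]
 [-9.99973287e-01 -1.02520907e-03  7.23700359e-03 -3.02595528e-02]
 [-7.12157107e-03 -8.62777040e-02 -9.96245673e-01  1.06803494e+00]
 [ 0.00000000e+00  0.00000000e+00  0.00000000e+00  1.00000000e+00]]
wrist 58.499660615362 281.67521458673195 211.9049625406424 [[-1.49689370e-03 -9.67614497e-01 -2.52428098e-01  6.64327610e-02]
 [ 9.99998730e-01 -1.31044064e-03 -9.06755002e-04  1.25023452e-04]
 [ 5.46597247e-04 -2.52429135e-01  9.67615230e-01 -1.58720715e-01]
 [ 0.00000000e+00  0.00000000e+00  0.00000000e+00  1.00000000e+00]]
```

View pics/scene0.png

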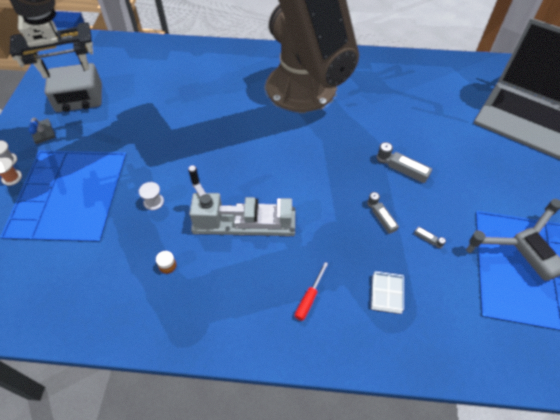

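View pics/top0.png

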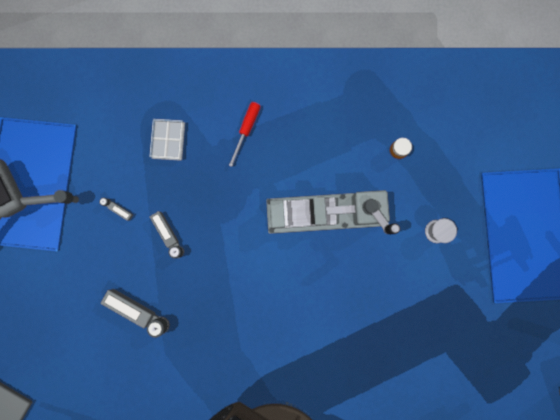

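View pics/wrist0.png

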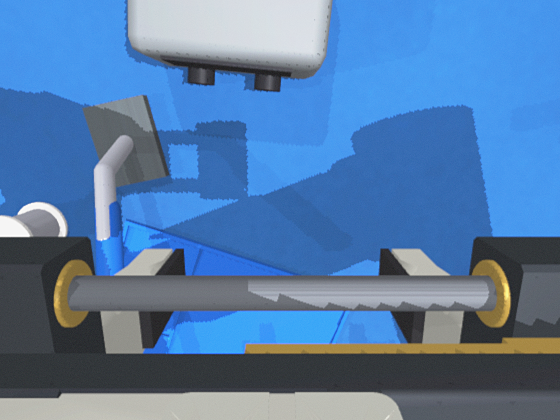

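The top view shows three loose drone arms: small at (116,209), medium at (166,234) and large at (130,308). A fourth is attached to the drone at (45,198). The vice is at about (330,212), with the crank sleeve at (393,229). Next I'll measure sizes.

```bash
cat > h.py <<'E'
import numpy as np,cv2
from scipy.spatial.transform import Rotation as R
def load(n): return dict(np.load(f"pics/{n}.npz"))
def cloud(c,E=None):
    z=c["z_map"]; h,w=z.shape; f=h/2/np.tan(np.radians(float(c["vfov"]))/2)
    v,u=np.mgrid[:h,:w]
    P=np.stack([(u-c["cx"])/f*z,(v-c["cy"])/f*z,z],-1)
    E=c["extrinsics"] if E is None else E
    W=P@E[:3,:3].T+E[:3,3]; W[z==0]=np.nan
    return W
def pix(c,W,E=None):
    E=c["extrinsics"] if E is None else E
    h=c["z_map"].shape[0]; f=h/2/np.tan(np.radians(float(c["vfov"]))/2)
    p=np.linalg.inv(E)@np.append(W,1)
    return f*p[0]/p[2]+c["cx"],f*p[1]/p[2]+c["cy"]
def toolT(s):
    T=np.eye(4);T[:3,:3]=R.from_euler('xyz',s['eef_rot'],degrees=True).as_matrix();T[:3,3]=s['tcp_pos'];return T
E
python3 - <<'E'
from h import *
c=load("top0");W=cloud(c)
def box(name,u0,u1,v0,v1,zmin,zmax=1):
    P=W[v0:v1,u0:u1].reshape(-1,3);P=P[(P[:,2]>zmin)&(P[:,2]<zmax)]
    q=P[:,:2].astype(np.float32); r=cv2.minAreaRect(q)
    print(name,len(P),np.round(r[0],4),np.round(r[1],4),round(r[2],1),"zmax",np.percentile(P[:,2],[50,98]).round(4))
box("small",92,140,190,225,.006);box("med",145,190,205,262,.008);box("large",95,175,280,345,.01)
box("vice",255,400,180,245,.012)
P=W[100:130,300:340].reshape(-1,3);print("table z",np.nanmedian(P[:,2]))
print(W[229,393],W[231,441],W[148,402])
s=cv2.imread("pics/top0.png")
cv2.imwrite("pics/topz.png",cv2.resize(s[170:260,250:410],None,fx=5,fy=5,interpolation=cv2.INTER_CUBIC))
cv2.imwrite("pics/topz2.png",cv2.resize(s[185:345,85:205],None,fx=3.7,fy=3.7,interpolation=cv2.INTER_CUBIC))
E
```

```text
small 279 [0.5571 0.3782] [0.0932 0.033 ] 72.7 zmax [0.0172 0.029 ]
med 635 [0.4935 0.2492] [0.116  0.0275] 31.4 zmax [0.025  0.0419]
large 1325 [0.3186 0.3144] [0.1595 0.0384] 60.9 zmax [0.034  0.0559]
vice 4378 [ 0.5442 -0.1151] [0.2734 0.0948] 88.8 zmax [0.0658 0.1556]
table z -4.5498802385246506e-05
[ 0.50384715 -0.23731937  0.16193646] [ 0.50349922 -0.36748924  0.05470008] [ 0.69100889 -0.28728382  0.04711697]
```

View pics/topz.png

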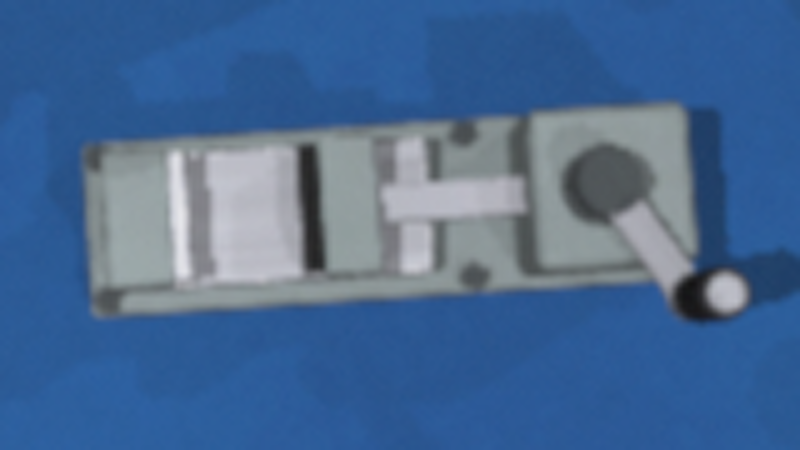

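View pics/topz2.png

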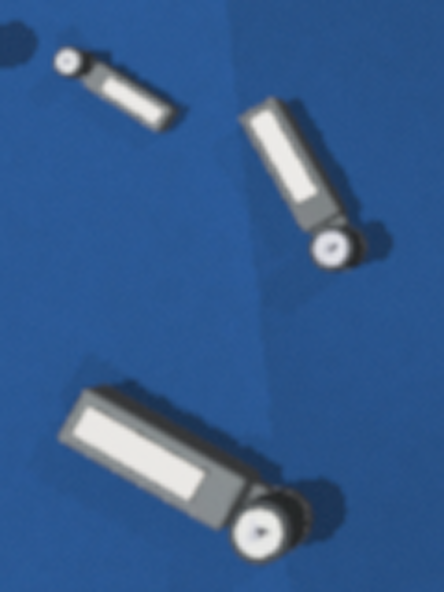

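Measured lengths and heights: small 93 mm, medium 116 × 27.5 mm with heights of 25 and 40 mm, large 160 mm. The described arm is 116 mm long, 26 mm wide and 24/38 mm high, so the medium one at (166,234) is the right one. Its motor is at about (174,252). Now I'll fit the vice and arm poses.

```bash
python3 - <<'E'
from h import *
c=load("top0");W=cloud(c)
def rect(name,u0,u1,v0,v1,zmin,zmax):
    P=W[v0:v1,u0:u1].reshape(-1,3);P=P[(P[:,2]>zmin)&(P[:,2]<zmax)]
    r=cv2.minAreaRect((P[:,:2]*1000).astype(np.float32))
    print(name,len(P),np.round(r[0],1),np.round(r[1],1),round(r[2],1),"z",np.median(P[:,2]).round(4),"med",np.median(P[:,:2],0).round(4)); return P
rect("boxtop",340,400,180,235,.080,.092)
rect("jaws top",255,350,180,245,.070,.079)
rect("fixed",255,296,180,245,.070,.079)
rect("mov",296,350,180,245,.070,.079)
rect("bed",255,350,180,245,.040,.049)
rect("base",255,400,180,245,.015,.025)
rect("sleeve",370,400,210,240,.148,.17)
rect("crankarm",350,400,190,240,.095,.13)
rect("motor",145,190,205,262,.034,.05)
rect("beam",145,190,205,262,.02,.03)
E
```

```text
boxtop 744 [ 553.7 -210. ] [70.2 69.8] 2.9 z 0.0858 med [ 0.5584 -0.2052]
jaws top 834 [543.2 -50.3] [ 59.6 119.9] 4.1 z 0.0748 med [ 0.5435 -0.0255]
fixed 438 [540.2  -8.5] [59.6 36.1] 3.9 z 0.0747 med [ 0.5394 -0.0081]
mov 396 [546.4 -93.6] [59.6 32.8] 3.8 z 0.075 med [ 0.546  -0.0931]
bed 780 [544.1 -68.1] [ 60.  134.2] 3.8 z 0.0451 med [ 0.5414 -0.059 ]
base 1066 [ 546.8 -109.3] [ 80.1 258.3] 3.7 z 0.0198 med [ 0.5295 -0.1288]
sleeve 101 [ 504.6 -239.3] [19.9 20.4] 61.5 z 0.1611 med [ 0.5039 -0.238 ]
crankarm 331 [ 534.2 -220.1] [79.7 30. ] 40.9 z 0.1055 med [ 0.5415 -0.2139]
motor 120 [455.9 226.3] [26.5 26.2] 49.1 z 0.0384 med [0.4561 0.2255]
beam 424 [493.7 249. ] [116.   26.9] 31.3 z 0.0246 med [0.5058 0.2555]
```

Request:
step_arm --commands '[[[0,0,0],-8.6],[[-41,22,0],0],[[-41,22,0],0],[[-41,22,0],0],[[-41,22,0],0],[[-41,22,0],0],[[-41,22,0],0],[[-41,22,0],0],[[-41,22,0],0],[[-25,41,0],0],[[-25,41,0],0],[[-25,41,0],0],[[-25,41,0],0],[[-25,41,0],0],[[-25,41,0],0],[[-25,41,0],0],[[-25,41,0],0],[[-25,41,0],0],[[-25,41,0],0],[[-25,41,0],0]]' --gripper 0

```text
time_s: 2.65
tcp_pos: [0.4501, 0.2268, 0.2266]
eef_rot: [180.0, 0.0, -148.8]
contact_force: [1.6, 0.0, 0.3]
gripper_width: 0.088
```

```bash
cat >> h.py <<'E'
def delta(s,tgt):
    T=toolT(s); return (T[:3,:3].T@(np.array(tgt)-T[:3,3])*1000).round(1)
def snap(n,name):
    from plant import r,imaging
    s=r.get_state(); c=imaging.capture(n)
    if n=="wrist": c["extrinsics"]=toolT(s)@c["T_tool_cam"]
    np.savez(f"pics/{name}.npz",**c); cv2.imwrite(f"pics/{name}.png",c["img"][:,:,::-1]); return s,c
E
python3 - <<'E'
from h import *
s,c=snap("wrist","w1"); print(s["time_s"],s["tcp_pos"],s["eef_rot"],s["contact_force"],s["joints"])
W=cloud(c)
def rect(name,zmin,zmax):
    P=W.reshape(-1,3);P=P[(P[:,2]>zmin)&(P[:,2]<zmax)&(abs(P[:,0]-.48)<.1)&(abs(P[:,1]-.24)<.08)]
    r=cv2.minAreaRect((P[:,:2]*1000).astype(np.float32))
    print(name,len(P),np.round(r[0],1),np.round(r[1],1),round(r[2],1))
rect("motor",.034,.045);rect("beam",.018,.03)
print(delta(s,[.456,.2263,.2256]))
E
```

```text
2.65 [0.45013334 0.22681539 0.22659002] [ 1.79996470e+02  7.21904162e-03 -1.48822009e+02] [1.64802133 0.02814494 0.25033098] [ 4.91077370e+01  4.29558321e+00 -2.04523185e+01 -1.25112586e-03
 -6.52441432e+01 -1.07929222e+02]
motor 635 [457.4 226.4] [26.8 27.3] 0.1
beam 1757 [489.7 246. ] [102.8  27.2] 31.0
[-4.8 -3.5  1. ]
```

View pics/w1.png

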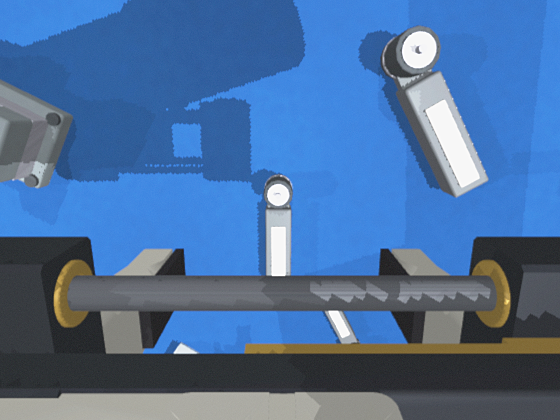

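The wrist view shows the medium arm lined up with the tool. Its motor is at (278,192), between the fingers. Both cameras put the can at about (0.457, 0.226). Going down onto it now.

Request:
step_arm --commands '[[[-6,-4,40],0],[[0,0,45],0],[[0,0,45],0],[[0,0,45],0],[[0,0,30],0],[[0,0,15],0],[[0,0,0],0],[[0,0,0],0]]'

```text
time_s: 3.7
tcp_pos: [0.4584, 0.2255, 0.0076]
eef_rot: [180.0, 0.1, -148.8]
contact_force: [1.3, -0.1, -0.6]
gripper_width: 0.0877
```

Request:
step_arm --commands '[[[0,0,0],0],[[0,0,0],0],[[0,0,0],0],[[0,0,0],0],[[0,0,0],0],[[0,0,0],0]]' --gripper 1 --grip_force 30

```text
time_s: 4.45
tcp_pos: [0.4577, 0.2249, 0.0065]
eef_rot: [-180.0, -0.0, -148.8]
contact_force: [0.4, 0.4, 0.4]
gripper_width: 0.0333
```

Request:
step_arm --commands '[[[0,0,0],0],[[0,0,0],0],[[0,0,0],0]]'

```text
time_s: 4.82
tcp_pos: [0.4577, 0.2249, 0.0065]
eef_rot: [-180.0, -0.0, -148.8]
contact_force: [-0.0, 0.1, -0.6]
gripper_width: 0.0277
```

Request:
step_arm --commands '[[[0,0,-20],0],[[0,0,-40],0],[[0,0,-45],7],[[0,0,-45],7],[[0,0,-30],7],[[0,0,-10],6.4],[[-1,-20,0],0],[[-1,-45,0],0],[[-1,-45,0],0],[[-1,-45,0],0],[[-1,-45,0],0],[[0,-40,0],0],[[0,-23,0],0],[[0,-10,0],0],[[0,0,0],0],[[0,0,0],0]]'

```text
time_s: 6.82
tcp_pos: [0.4805, -0.0468, 0.1964]
eef_rot: [180.0, -0.0, -176.2]
contact_force: [0.2, 1.2, -0.7]
gripper_width: 0.0273
```

```bash
python3 - <<'E'
from h import *
s,c=snap("wrist","w2"); print(s["time_s"],s["tcp_pos"],s["eef_rot"],s["contact_force"],s["gripper_width"],s["joints"])
s,t=snap("top","t2")
E
```

```text
6.825 [ 0.48046001 -0.04678625  0.19636102] [ 1.79996947e+02 -1.82386595e-02 -1.76194559e+02] [ 0.23659847  1.16127978 -0.68516891] 0.027341556574804707 [ 1.78427162e+01  3.59149549e+00 -2.54133117e+01 -8.44354407e-03
 -6.10121465e+01 -1.04033183e+02]
```

View pics/w2.png

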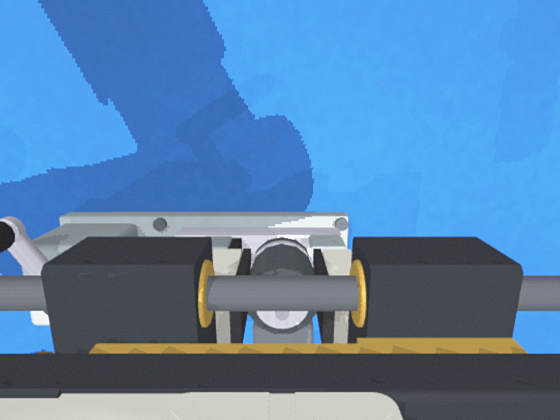

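View pics/t2.png

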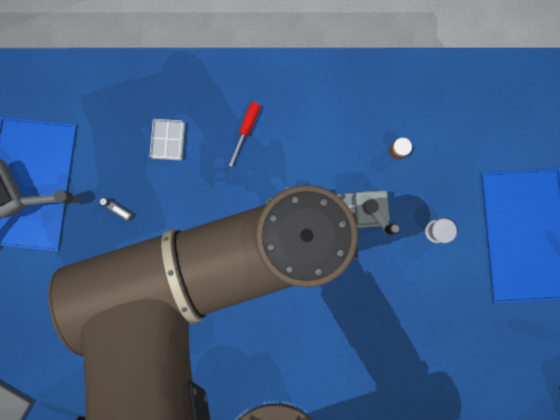

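```bash
python3 - <<'E'
from h import *
s,c=snap("scene","s2")
i=cv2.imread("pics/s2.png"); cv2.imwrite("pics/s2z.png",cv2.resize(i[130:250,170:330],None,fx=5,fy=5,interpolation=cv2.INTER_CUBIC))
W=cloud(c)
# held beam: points between z .15 and .24 around
P=W.reshape(-1,3); m=(P[:,2]>.17)&(P[:,2]<.216)&(abs(P[:,1]+.047)<.03)&(P[:,0]>.495)&(P[:,0]<.62)
Q=P[m]; r=cv2.minAreaRect((Q[:,:2]*1000).astype(np.float32)); print(len(Q),r)
T=Q[Q[:,2]>np.percentile(Q[:,2],30)]
for a in np.arange(.5,.6,.01):
    k=(Q[:,0]>a)&(Q[:,0]<a+.01)
    if k.sum(): print(round(a,3),k.sum(),Q[k].min(0).round(4),Q[k].max(0).round(4))
E
```

```text
361 ((540.1500854492188, -41.59026336669922), (87.1780776977539, 25.205533981323242), 5.5762763023376465)
0.5 34 [ 0.5003 -0.0562  0.2112] [ 0.5097 -0.032   0.2156]
0.51 28 [ 0.5105 -0.055   0.2106] [ 0.5199 -0.0312  0.216 ]
0.52 34 [ 0.5206 -0.054   0.2115] [ 0.5299 -0.03    0.2157]
0.53 28 [ 0.5302 -0.0525  0.2092] [ 0.5392 -0.029   0.2157]
0.54 36 [ 0.54   -0.0539  0.2103] [ 0.5498 -0.028   0.2158]
0.55 38 [ 0.5502 -0.0532  0.2104] [ 0.5599 -0.027   0.2159]
0.56 42 [ 0.561  -0.0519  0.2104] [ 0.5696 -0.0262  0.2159]
0.57 58 [ 0.5703 -0.0507  0.1906] [ 0.5799 -0.0252  0.2159]
0.58 59 [ 0.5801 -0.0501  0.1911] [ 0.5836 -0.0273  0.2159]
```

View pics/s2z.png

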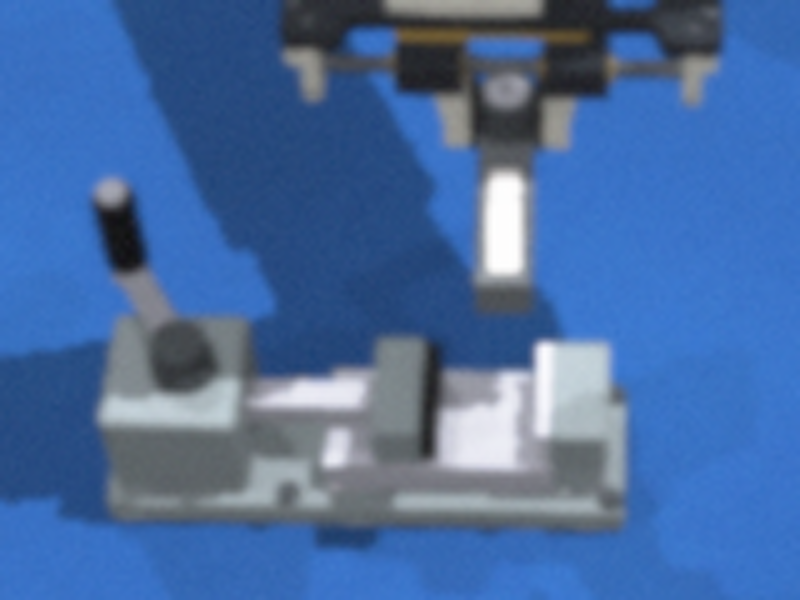

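The scene crop shows the beam held level and roughly square, with its tail end at (502,300). The dark pad edge is at (432,400) and the bright face plate at (543,400). I'll measure the gap with the same camera.

```bash
python3 - <<'E'
from h import *
o=np.array([.5441,-.0653]);a=np.radians(93.8);X=np.array([np.cos(a),np.sin(a)]);Y=np.array([-X[1],X[0]])
for n in ["s2","top0"]:
    W=cloud(load(n)).reshape(-1,3); vx=(W[:,:2]-o)@X; vy=(W[:,:2]-o)@Y
    for nm,z0,z1,xa,xb in [("jaws",.071,.079,-.08,.1),("bed",.042,.048,-.08,.1),("box",.082,.09,-.2,-.1)]:
        m=(W[:,2]>z0)&(W[:,2]<z1)&(vx>xa)&(vx<xb)&(abs(vy)<.05)
        x=np.sort(vx[m]); g=np.diff(x); k=g.argmax()
        print(n,nm,m.sum(),"x",(x[[0,k,k+1,-1]]*1e3).round(1),"y",(np.percentile(vy[m],[0,1,99,100])*1e3).round(1), "z",np.median(W[m,2]).round(4))
    m=(W[:,2]>.195)&(W[:,2]<.2175)&(abs(vx-.025)<.05)&(vy<.035)&(vy>-.06)
    if n=="s2":
        Q=np.c_[vx,vy][m]
        for b in np.arange(-.04,.035,.015):
            q=Q[(Q[:,1]>b)&(Q[:,1]<b+.015)][:,0]*1e3; print("beam",b.round(3),len(q),q.min().round(1),q.max().round(1))
        print(Q[:,1].min())
        m=(W[:,2]>.15)&(W[:,2]<.17)&(abs(vx+.18)<.04); print("sleeve top",W[m].mean(0))
E
```

```text
s2 jaws 489 x [-45.1 -12.1  38.9  74. ] y [-31.6 -30.1  29.5  30.6] z 0.0742
s2 bed 458 x [-69.8 -46.1 -40.4  74.5] y [-32.6 -31.5  29.6  30.6] z 0.0447
s2 box 429 x [-179.3 -157.  -155.  -109.1] y [-37.5 -35.7  32.9  33.4] z 0.0856
beam -0.04 114 12.5 37.7
beam -0.025 61 11.9 37.3
beam -0.01 60 11.4 36.8
beam 0.005 57 12.8 36.4
beam 0.02 48 12.4 36.0Traceback (most recent call last):
  File "<stdin>", line 13, in <module>
    return umr_minimum(a, axis, None, out, keepdims, initial, where)
ValueError: zero-size array to reduction operation minimum which has no identity
```

Request:
step_arm --commands '[[[0,-5,25],0],[[0,0,35],0],[[0,0,35],0],[[0,0,20],0],[[0,0,15],0],[[0,0,7],0],[[0,0,3],0],[[0,0,2],0],[[0,0,0],0]]'

```text
time_s: 8.1
tcp_pos: [0.4812, -0.0521, 0.0549]
eef_rot: [180.0, 0.0, -176.2]
contact_force: [0.6, 0.1, -0.7]
gripper_width: 0.0275
```

```bash
python3 - <<'E'
from h import *
s,c=snap("scene","s3"); print(s["time_s"],s["tcp_pos"],s["contact_force"])
i=cv2.imread("pics/s3.png"); cv2.imwrite("pics/s3z.png",cv2.resize(i[130:250,170:330],None,fx=5,fy=5,interpolation=cv2.INTER_CUBIC))
E
```

```text
8.1 [ 0.48117841 -0.05208273  0.05490486] [ 0.5743116   0.13286054 -0.67330895]
```

View pics/s3z.png

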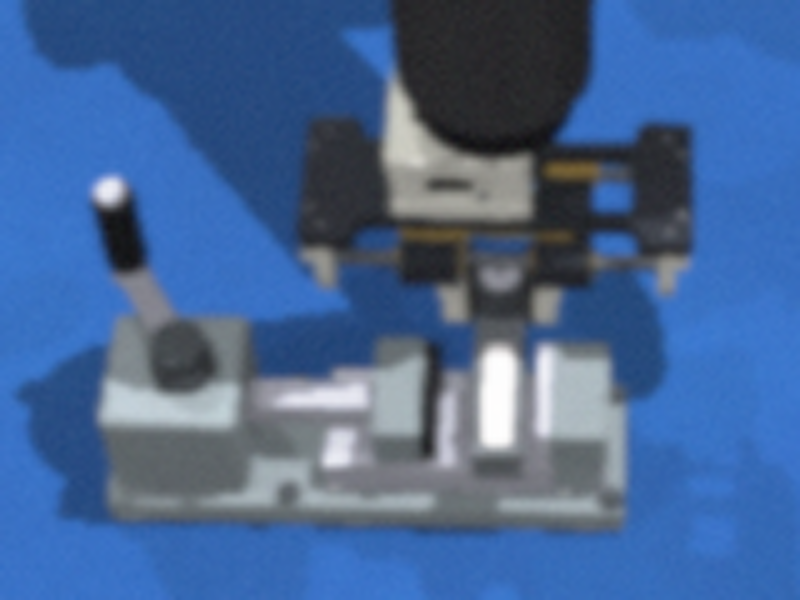

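The crop shows the beam (around (495,400)) between the pad and the face plate, with room on both sides and the motor out on the near side. I'll lower it gently.

Request:
step_arm --commands '[[[0,0,1],0],[[0,0,1],0],[[0,0,1],0],[[0,0,0],0],[[0,0,0],0]]'

```text
time_s: 8.78
tcp_pos: [0.481, -0.0522, 0.0516]
eef_rot: [-180.0, -0.0, -176.2]
contact_force: [0.8, -0.7, 0.3]
gripper_width: 0.0275
```

Request:
step_arm --commands '[[[0,0,0.5],0],[[0,0,0.5],0],[[0,0,0],0]]'

```text
time_s: 9.15
tcp_pos: [0.4808, -0.0522, 0.0511]
eef_rot: [-180.0, 0.0, -176.2]
contact_force: [-4.7, 1.5, 7.7]
gripper_width: 0.0276
```

Request:
step_arm --commands '[[[0,0,0],0],[[0,0,0],0],[[0,0,0],0],[[0,0,0],0]]' --gripper 0.35

```text
time_s: 9.65
tcp_pos: [0.481, -0.0521, 0.0505]
eef_rot: [-180.0, -0.0, -176.2]
contact_force: [0.3, 0.2, 1.4]
gripper_width: 0.0562
```

Request:
step_arm --commands '[[[0,0,-10],0],[[0,0,-30],0],[[0,0,-50],0],[[0,0,-50],0],[[0,0,-30],0],[[0,0,-10],0],[[0,0,0],0]]'

```text
time_s: 10.52
tcp_pos: [0.4809, -0.0521, 0.231]
eef_rot: [180.0, 0.1, -176.2]
contact_force: [0.2, -0.8, 0.3]
gripper_width: 0.057
```

```bash
python3 - <<'E'
from h import *
s,c=snap("scene","s4"); print(s["time_s"],s["tcp_pos"],s["contact_force"])
i=cv2.imread("pics/s4.png"); cv2.imwrite("pics/s4z.png",cv2.resize(i[130:250,170:330],None,fx=5,fy=5,interpolation=cv2.INTER_CUBIC))
o=np.array([.5441,-.0653]);a=np.radians(93.8);X=np.array([np.cos(a),np.sin(a)]);Y=np.array([-X[1],X[0]])
W=cloud(c).reshape(-1,3); vx=(W[:,:2]-o)@X; vy=(W[:,:2]-o)@Y
m=(W[:,2]>.066)&(W[:,2]<.0715)&(abs(vx-.018)<.018)&(abs(vy)<.045)
P=np.c_[vx,vy][m]*1e3; print(cv2.minAreaRect(P.astype(np.float32)),m.sum(),np.median(W[m,2]))
m=(W[:,2]>.078)&(W[:,2]<.09)&(abs(vx-.018)<.03)&(vy>.04)&(vy<.09)
print("can",np.c_[vx,vy,W[:,2]][m].mean(0),m.sum())
# hub, sleeve, from top0 and s4
for n in ["top0","s4"]:
    W=cloud(load(n)).reshape(-1,3)
    d=W[:,:2]-np.array([.5537,-.21])
    m=(np.hypot(*d.T)<.022)&(W[:,2]>.095); print(n,"hub z",np.percentile(W[m,2],[5,50,95]))
    m=m&(W[:,2]>np.percentile(W[m,2],95)-.004); print(cv2.minAreaRect((W[m,:2]*1e3).astype(np.float32)))
    m=(W[:,2]>.15)&(W[:,2]<.17)&(np.hypot(*(W[:,:2]-np.array([.504,-.24])).T)<.03); print("sleeve",W[m].mean(0),cv2.minAreaRect((W[m,:2]*1e3).astype(np.float32)))
E
```

```text
10.525 [ 0.48092293 -0.05208969  0.23099645] [ 0.19186092 -0.8433423   0.337951  ]
((17.742773056030273, 1.1760711669921875), (25.266027450561523, 83.12879180908203), 1.8768559694290161) 215 0.06922817433166373
can [0.017244   0.06067428 0.08301119] 76
top0 hub z [0.09622704 0.10691673 0.11053688]
((553.6787719726562, -204.92745971679688), (25.25372886657715, 27.32990264892578), 45.58163070678711)
sleeve [ 0.5044233  -0.23834565  0.16040903] ((504.6421203613281, -239.34251403808594), (19.908863067626953, 20.410463333129883), 61.51947021484375)
s4 hub z [0.09695104 0.10615019 0.10952572]
((554.160400390625, -204.95208740234375), (24.964752197265625, 26.62281036376953), 58.410888671875)
sleeve [ 0.50794959 -0.23886025  0.15901235] ((507.2735290527344, -238.83099365234375), (18.80799102783203, 20.055015563964844), 27.605899810791016)
```

View pics/s4z.png

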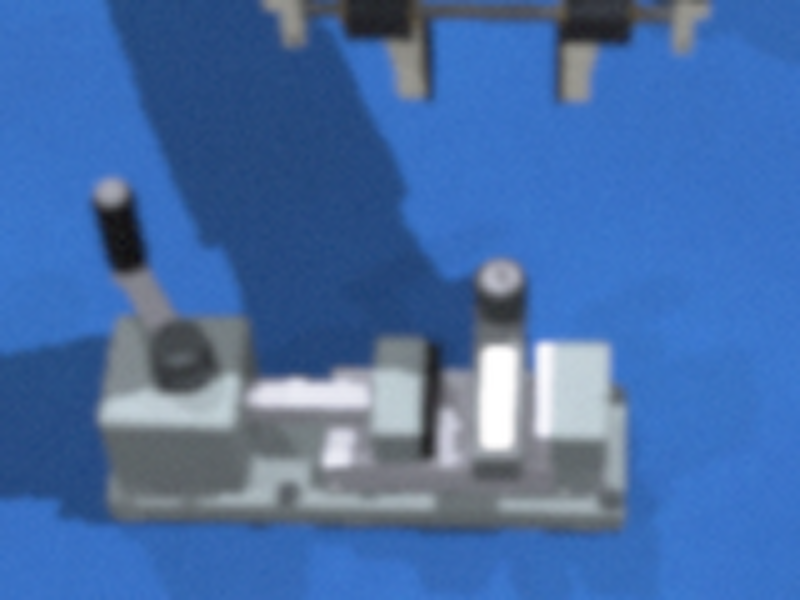

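The arm lies flat on the bed. It is centred to about 1 mm on vice y, square to about 2°, and clear of both jaws. Next I'll move over the sleeve with the gripper opening along the crank's radius, and open fully.

Request:
step_arm --commands '[[[-2,-20,0],3],[[-2,-40,0],7],[[-2,-45,0],0],[[-2,-45,0],0],[[-2,-28,0],0],[[-2,-10,0],0],[[0,0,0],9],[[0,0,0],10],[[0,0,0],10],[[0,0,0],10],[[0,0,0],9.5],[[0,0,0],0]]' --gripper 0.2

```text
time_s: 12.08
tcp_pos: [0.4806, -0.2395, 0.2296]
eef_rot: [-179.9, -0.1, 125.4]
contact_force: [-0.8, -0.9, -0.3]
gripper_width: 0.0704
```

```bash
python3 - <<'E'
from h import *
s,c=snap("wrist","w5"); print(s["time_s"],s["tcp_pos"],s["eef_rot"],s["contact_force"],s["joints"],s["gripper_width"])
W=cloud(c).reshape(-1,3)
m=(W[:,2]>.15)&(W[:,2]<.17)&(np.hypot(*(W[:,:2]-np.array([.504,-.24])).T)<.03); print("sleeve",m.sum(),W[m].mean(0),cv2.minAreaRect((W[m,:2]*1e3).astype(np.float32)))
print("tool delta",delta(s,[.506,-.239,.12]), pix(c,[.506,-.239,.158]))
E
```

```text
12.075 [ 0.48056655 -0.23946377  0.22964297] [-1.79940840e+02 -6.98180968e-02  1.25354864e+02] [-0.75585611 -0.91566547 -0.28048555] [-5.56781276e+00  7.46773014e+00 -1.63975863e+01 -1.53006192e-02
 -6.62251187e+01 -1.39071108e+02] 0.07035501164243924
sleeve 895 [ 0.50481637 -0.2379953   0.1606751 ] ((506.263671875, -239.21722412109375), (20.751506805419922, 20.96088981628418), 80.34807586669922)
tool delta [-14.5  21.1 109.6] (np.float64(312.5296736284339), np.float64(244.1936323747496))
```

View pics/w5.png

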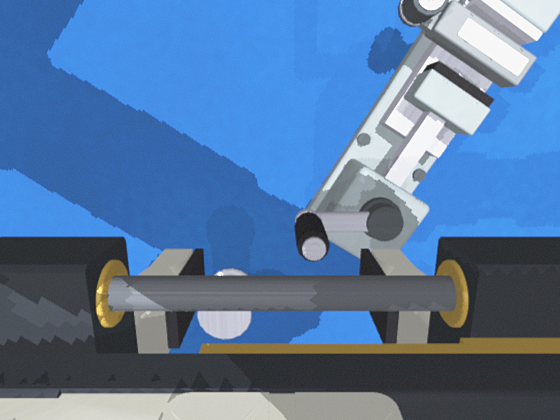

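The sleeve top shows at (313,248), with the crank arm along the gripper's opening direction as planned. The wrist camera agrees with (0.506, -0.239). I'll line up, then descend.

Request:
step_arm --commands '[[[-14.5,21,0],0],[[0,0,20],0],[[0,0,30],0],[[0,0,30],0],[[0,0,20],0],[[0,0,9],0],[[0,0,0],0]]'

```text
time_s: 13.0
tcp_pos: [0.5062, -0.2397, 0.1212]
eef_rot: [-180.0, -0.0, 125.4]
contact_force: [-0.9, -0.3, 1.1]
gripper_width: 0.0707
```

Request:
step_arm --commands '[[[0,0,0],0],[[0,0,0],0],[[0,0,0],0],[[0,0,0],0],[[0,0,0],0],[[0,0,0],0]]' --gripper 1 --grip_force 40

```text
time_s: 13.75
tcp_pos: [0.506, -0.24, 0.1216]
eef_rot: [-180.0, -0.0, 125.3]
contact_force: [-1.1, -0.9, 1.0]
gripper_width: 0.0201
```

```bash
cat > circ.py <<'E'
import numpy as np,sys
def rows(phis,start,r=60):
    a=np.radians(np.r_[start,phis]); P=np.round(np.c_[r*np.sin(a),-r*np.cos(a)]*2)/2
    return [[[float(x),float(y),0],0] for x,y in np.diff(P,axis=0)]
E
python3 - <<'E'
from h import *
from circ import rows
from plant import r
s=r.get_state();print(s["gripper_width"],s["tcp_pos"],s["contact_force"])
print(rows([3,8]+list(range(16,97,8)),0))
E
```

```text
0.020130857413462124 [ 0.50599711 -0.23999797  0.12161462] [-1.10697289 -0.90936406  0.97437204]
[[[3.0, 0.0, 0], 0], [[5.5, 0.5, 0], 0], [[8.0, 2.0, 0], 0], [[8.0, 2.5, 0], 0], [[7.5, 4.0, 0], 0], [[6.5, 5.0, 0], 0], [[6.0, 6.0, 0], 0], [[5.0, 6.5, 0], 0], [[4.5, 7.0, 0], 0], [[3.0, 8.0, 0], 0], [[2.0, 8.0, 0], 0], [[1.0, 8.5, 0], 0], [[-0.5, 8.5, 0], 0]]
```

Request:
step_arm --commands '[[[0,0,0],0],[[0,0,0],0]]'

```text
time_s: 14.0
tcp_pos: [0.506, -0.24, 0.1216]
eef_rot: [-180.0, -0.0, 125.3]
contact_force: [-2.5, -2.1, 2.2]
gripper_width: 0.0203
```

```bash
python3 - <<'E'
from h import *
s,c=snap("scene","s6")
i=cv2.imread("pics/s6.png"); cv2.imwrite("pics/s6z.png",cv2.resize(i[130:250,150:310],None,fx=5,fy=5,interpolation=cv2.INTER_CUBIC))
E
```

```text
(no output)
```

View pics/s6z.png

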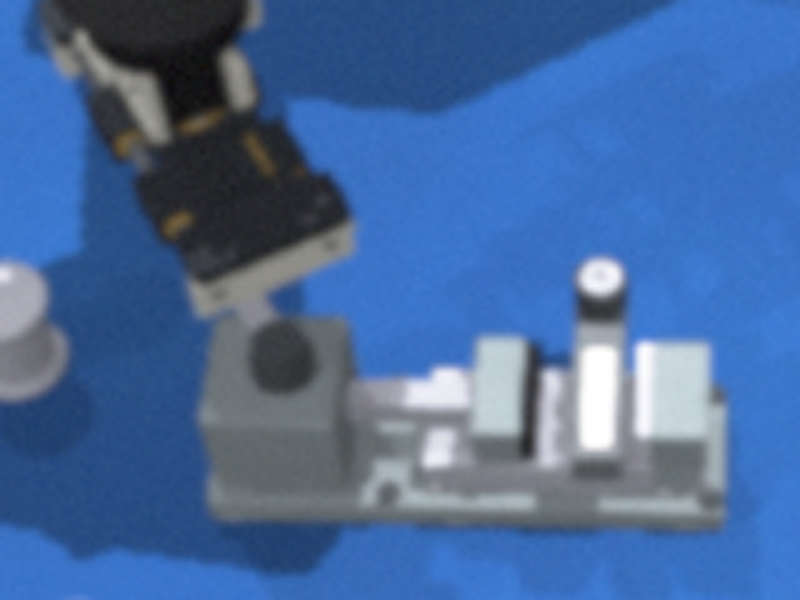

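The grip on the sleeve is steady at 20 mm with little side force. Starting to wind.

Request:
step_arm --commands '[[[3,0,0],0],[[5.5,0.5,0],0],[[8,2,0],0],[[8,2.5,0],0],[[7.5,4,0],0],[[6.5,5,0],0]]' --grip_force 50

```text
time_s: 14.8
tcp_pos: [0.4949, -0.2008, 0.1216]
eef_rot: [-179.9, 0.0, 125.3]
contact_force: [-2.0, -7.0, 0.8]
gripper_width: 0.02
```

```bash
cat > st.py <<'E'
from h import *
from plant import r
C=np.array([.5545,-.2046])
s=r.get_state(); p=s["tcp_pos"][:2]-C; f=s["contact_force"]; rad=np.linalg.norm(p); u=p/rad; t=np.array([u[1],-u[0]])
R_=toolT(s)[:3,:3]; pt=R_.T@np.append(p,0)
print("t",s["time_s"],"phi",np.degrees(np.arctan2(pt[0],-pt[1])).round(2),"rad",(rad*1e3).round(1),"Ft",(f[:2]@t).round(2),"Fr",(f[:2]@u).round(2),"Fz",f[2].round(2),"w",s["gripper_width"].round(4),"z",s["tcp_pos"][2].round(4))
E
python3 st.py
```

```text
Traceback (most recent call last):
  File "st.py", line 6, in <module>
    print("t",s["time_s"],"phi",np.degrees(np.arctan2(pt[0],-pt[1])).round(2),"rad",(rad*1e3).round(1),"Ft",(f[:2]@t).round(2),"Fr",(f[:2]@u).round(2),"Fz",f[2].round(2),"w",s["gripper_width"].round(4),"z",s["tcp_pos"][2].round(4))
                                                                                                                                                                              ^^^^^^^^^^^^^^^^^^^^^^^^
AttributeError: 'float' object has no attribute 'round'
```

```bash
sed -i 's/s\["gripper_width"\].round(4)/round(s["gripper_width"],4)/' st.py; python3 st.py; python3 -c "
from circ import rows
print(rows(range(48,201,8),40))"
```

```text
t 14.8 phi 38.87 rad 59.7 Ft -7.06 Fr 1.58 Fz 0.81 w 0.02 z 0.1216
[[[6.0, 6.0, 0], 0], [[5.0, 6.5, 0], 0], [[4.5, 7.0, 0], 0], [[3.0, 8.0, 0], 0], [[2.0, 8.0, 0], 0], [[1.0, 8.5, 0], 0], [[-0.5, 8.5, 0], 0], [[-1.5, 8.0, 0], 0], [[-2.5, 8.0, 0], 0], [[-3.5, 7.5, 0], 0], [[-4.5, 7.0, 0], 0], [[-6.0, 6.0, 0], 0], [[-6.0, 5.5, 0], 0], [[-7.5, 4.5, 0], 0], [[-7.5, 3.5, 0], 0], [[-8.0, 2.0, 0], 0], [[-8.5, 1.5, 0], 0], [[-8.0, 0.0, 0], 0], [[-8.5, -1.5, 0], 0], [[-8.0, -2.0, 0], 0]]
```

Request:
step_arm --commands '[[[6,6,0],0],[[5,6.5,0],0],[[4.5,7,0],0],[[3,8,0],0],[[2,8,0],0],[[1,8.5,0],0],[[-0.5,8.5,0],0],[[-1.5,8,0],0],[[-2.5,8,0],0],[[-3.5,7.5,0],0]]'

```text
time_s: 16.05
tcp_pos: [0.5484, -0.1453, 0.1215]
eef_rot: [-179.9, -0.1, 125.3]
contact_force: [-6.5, -2.5, 5.7]
gripper_width: 0.0197
```

```bash
python3 st.py
```

```text
t 16.05 phi 119.36 rad 59.6 Ft -6.73 Fr -1.77 Fz 5.74 w 0.0197 z 0.1215
```

Request:
step_arm --commands '[[[-4.5,7,0],0],[[-6,6,0],0],[[-6,5.5,0],0],[[-7.5,4.5,0],0],[[-7.5,3.5,0],0],[[-8,2,0],0],[[-8.5,1.5,0],0],[[-8,0,0],0],[[-8.5,-1.5,0],0],[[-8,-2,0],0]]'

```text
time_s: 17.3
tcp_pos: [0.6125, -0.1882, 0.1215]
eef_rot: [-180.0, -0.1, 125.3]
contact_force: [-6.0, 4.7, 6.6]
gripper_width: 0.0199
```

```bash
python3 st.py;  python3 -c "
from circ import rows
print(rows(range(208,361,8),200))"
```

```text
t 17.3 phi -160.52 rad 60.2 Ft -6.12 Fr -4.5 Fz 6.6 w 0.0199 z 0.1215
[[[-7.5, -3.5, 0], 0], [[-7.5, -4.5, 0], 0], [[-6.0, -5.5, 0], 0], [[-6.0, -6.0, 0], 0], [[-4.5, -7.0, 0], 0], [[-3.5, -7.5, 0], 0], [[-2.5, -8.0, 0], 0], [[-1.5, -8.0, 0], 0], [[-0.5, -8.5, 0], 0], [[1.0, -8.5, 0], 0], [[2.0, -8.0, 0], 0], [[3.0, -8.0, 0], 0], [[4.5, -7.0, 0], 0], [[5.0, -6.5, 0], 0], [[6.0, -6.0, 0], 0], [[6.5, -5.0, 0], 0], [[7.5, -4.0, 0], 0], [[8.0, -2.5, 0], 0], [[8.0, -2.0, 0], 0], [[8.5, -0.5, 0], 0]]
```

Request:
step_arm --commands '[[[-7.5,-3.5,0],0],[[-7.5,-4.5,0],0],[[-6,-5.5,0],0],[[-6,-6,0],0],[[-4.5,-7,0],0],[[-3.5,-7.5,0],0],[[-2.5,-8,0],0],[[-1.5,-8,0],0],[[-0.5,-8.5,0],0],[[1,-8.5,0],0]]'

```text
time_s: 18.55
tcp_pos: [0.5831, -0.258, 0.1217]
eef_rot: [179.8, 0.1, 125.3]
contact_force: [4.6, 5.1, -1.0]
gripper_width: 0.02
```

```bash
python3 st.py; python3 - <<'E'
from h import *
s,c=snap("scene","s7")
i=cv2.imread("pics/s7.png"); cv2.imwrite("pics/s7z.png",cv2.resize(i[130:250,170:330],None,fx=5,fy=5,interpolation=cv2.INTER_CUBIC))
o=np.array([.5441,-.0653]);a=np.radians(93.8);X=np.array([np.cos(a),np.sin(a)]);Y=np.array([-X[1],X[0]])
W=cloud(c).reshape(-1,3); vx=(W[:,:2]-o)@X; vy=(W[:,:2]-o)@Y
m=(W[:,2]>.072)&(W[:,2]<.079)&(vx>-.06)&(vx<.1)&(abs(vy)<.029)
print(np.sort(vx[m])[[0,-1]]); x=np.sort(vx[m]);k=np.diff(x).argmax();print(x[k:k+2])
E
```

```text
t 18.55 phi -82.84 rad 60.6 Ft -6.5 Fr -2.35 Fz -1.05 w 0.02 z 0.1217
[-0.02566916  0.07391263]
[0.0303719  0.03888504]
```

View pics/s7z.png

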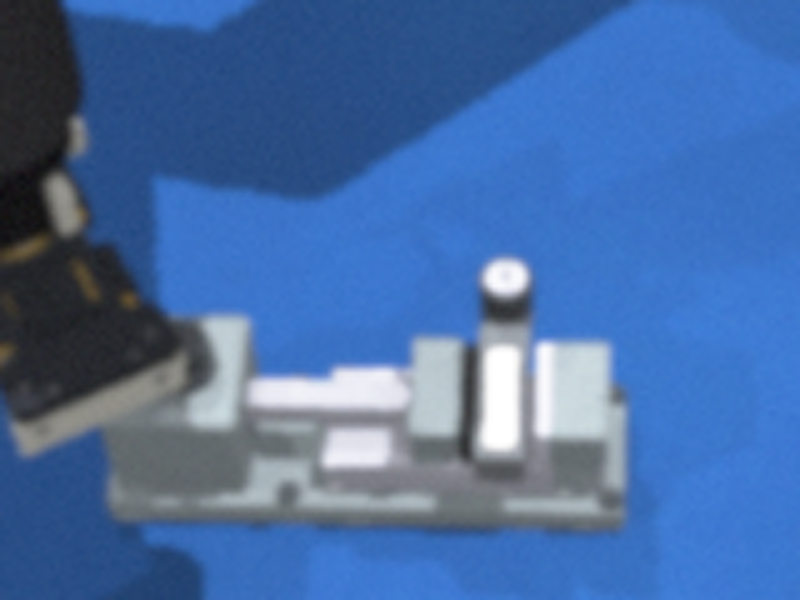

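The jaw has moved about 19.5 mm and the pad, at (468,400), is just reaching the beam. About 5.6 mm remains to the face plate. From here I'll use smaller steps and read the force more often.

```bash
python3 -c "
from circ import rows
print(rows([287,294,301,308,315,322,329,336,342,348,354,360],280)); print(rows(range(364,421,4),360))"
```

```text
[[[1.5, -7.0, 0], 0], [[2.5, -7.0, 0], 0], [[3.5, -6.5, 0], 0], [[4.0, -6.0, 0], 0], [[5.0, -5.5, 0], 0], [[5.5, -5.0, 0], 0], [[6.0, -4.0, 0], 0], [[6.5, -3.5, 0], 0], [[6.0, -2.0, 0], 0], [[6.0, -1.5, 0], 0], [[6.0, -1.0, 0], 0], [[6.5, -0.5, 0], 0]]
[[[4.0, 0.0, 0], 0], [[4.5, 0.5, 0], 0], [[4.0, 1.0, 0], 0], [[4.0, 1.0, 0], 0], [[4.0, 1.0, 0], 0], [[4.0, 1.5, 0], 0], [[3.5, 2.0, 0], 0], [[4.0, 2.0, 0], 0], [[3.5, 2.5, 0], 0], [[3.0, 2.5, 0], 0], [[3.0, 3.0, 0], 0], [[3.0, 3.0, 0], 0], [[3.0, 3.0, 0], 0], [[2.0, 3.5, 0], 0], [[2.5, 3.5, 0], 0]]
```

Request:
step_arm --commands '[[[1.5,-7,0],0],[[2.5,-7,0],0],[[3.5,-6.5,0],0],[[4,-6,0],0]]'

```text
time_s: 19.1
tcp_pos: [0.5551, -0.265, 0.1217]
eef_rot: [179.8, 0.2, 125.3]
contact_force: [7.3, 0.8, -3.9]
gripper_width: 0.0206
```

```bash
python3 st.py
```

```text
t 19.1 phi -55.27 rad 60.4 Ft -7.35 Fr -0.77 Fz -3.91 w 0.0206 z 0.1217
```

Request:
step_arm --commands '[[[5,-5.5,0],0],[[5.5,-5,0],0],[[6,-4,0],0]]'

```text
time_s: 19.48
tcp_pos: [0.5331, -0.2609, 0.1217]
eef_rot: [179.9, 0.2, 125.3]
contact_force: [5.0, -5.6, -4.7]
gripper_width: 0.0203
```

```bash
python3 st.py
```

```text
t 19.475 phi -33.88 rad 60.2 Ft -6.67 Fr 3.42 Fz -4.7 w 0.0203 z 0.1217
```

Request:
step_arm --commands '[[[6.5,-3.5,0],0],[[6,-2,0],0]]'

```text
time_s: 19.73
tcp_pos: [0.5206, -0.2542, 0.1217]
eef_rot: [180.0, 0.2, 125.3]
contact_force: [2.9, -7.2, -3.1]
gripper_width: 0.0202
```

```bash
python3 st.py
```

```text
t 19.725 phi -20.36 rad 60.1 Ft -6.46 Fr 4.3 Fz -3.05 w 0.0202 z 0.1217
```

```bash
cat > gap.py <<'E'
from h import *
import sys
s,c=snap("scene",sys.argv[1])
i=cv2.imread(f"pics/{sys.argv[1]}.png"); cv2.imwrite(f"pics/{sys.argv[1]}z.png",cv2.resize(i[130:250,170:330],None,fx=5,fy=5,interpolation=cv2.INTER_CUBIC))
o=np.array([.5441,-.0653]);a=np.radians(93.8);X=np.array([np.cos(a),np.sin(a)]);Y=np.array([-X[1],X[0]])
W=cloud(c).reshape(-1,3); vx=(W[:,:2]-o)@X; vy=(W[:,:2]-o)@Y
m=(W[:,2]>.066)&(W[:,2]<.0715)&(vx>.0)&(vx<.045)&(abs(vy)<.045)
P=np.c_[vx,vy][m]*1e3; print("beam",cv2.minAreaRect(P.astype(np.float32)),m.sum())
m=(W[:,2]>.0725)&(W[:,2]<.079)&(vx>-.06)&(vx<.1)&(abs(vy)<.028)
q=vx[m]*1e3; print("jaw",q.min(), np.percentile(q[q<25],98),"plate",q[q>34].min())
E
python3 gap.py s8
```

```text
beam ((21.776437759399414, 0.74627685546875), (42.71039581298828, 85.06788635253906), 1.5221713781356812) 270
jaw -20.82422440802382 12.469994561606558 plate 35.186271994034975
```

View pics/s8z.png

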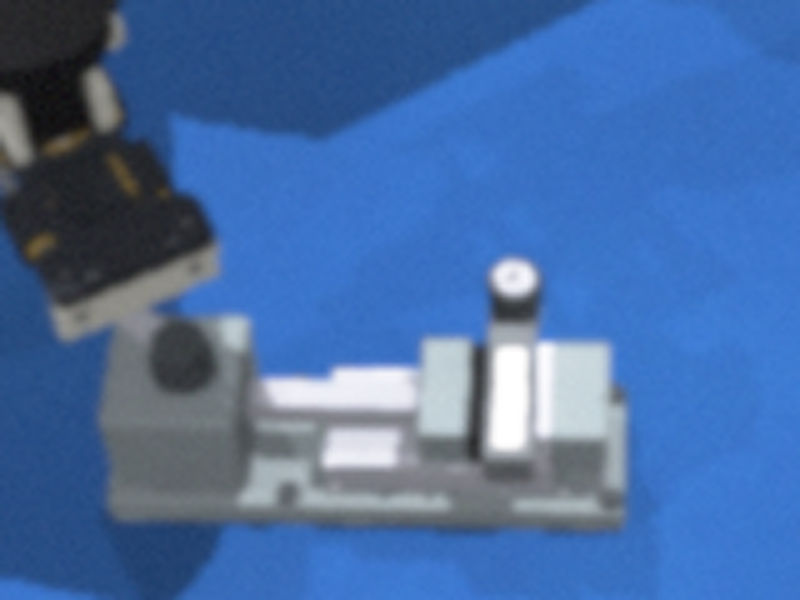

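The crop shows the pad on the beam and the beam nearly at the face plate (543,400). I'm continuing in 3–4° steps and reading the force at the end of each short call.

Request:
step_arm --commands '[[[4,-1,0],0],[[4,-1,0],0],[[4,-0.5,0],0]]'

```text
time_s: 20.15
tcp_pos: [0.5111, -0.246, 0.1217]
eef_rot: [-180.0, 0.1, 125.3]
contact_force: [1.4, -7.9, -2.8]
gripper_width: 0.0202
```

```bash
python3 st.py
```

```text
t 20.15 phi -8.35 rad 60.0 Ft -6.64 Fr 4.45 Fz -2.78 w 0.0202 z 0.1217
```

Request:
step_arm --commands '[[[4,-0.5,0],0],[[4,0,0],0]]'

```text
time_s: 20.4
tcp_pos: [0.5058, -0.2397, 0.1217]
eef_rot: [-180.0, 0.1, 125.3]
contact_force: [0.6, -7.6, -2.5]
gripper_width: 0.0198
```

```bash
python3 st.py
```

```text
t 20.4 phi -0.52 rad 60.0 Ft -6.54 Fr 3.98 Fz -2.52 w 0.0198 z 0.1217
```

Request:
step_arm --commands '[[[4,0,0],0],[[4,0.5,0],0]]'

```text
time_s: 20.65
tcp_pos: [0.5016, -0.2328, 0.1217]
eef_rot: [-180.0, 0.1, 125.3]
contact_force: [0.4, -9.0, -3.1]
gripper_width: 0.0203
```

```bash
python3 st.py
```

```text
t 20.65 phi 7.17 rad 59.9 Ft -8.09 Fr 3.86 Fz -3.12 w 0.0203 z 0.1217
```

Request:
step_arm --commands '[[[4,1,0],0],[[4,1,0],0]]'

```text
time_s: 20.9
tcp_pos: [0.4983, -0.2252, 0.1217]
eef_rot: [-179.9, 0.1, 125.3]
contact_force: [-0.3, -9.2, -1.7]
gripper_width: 0.0202
```

```bash
python3 st.py
```

```text
t 20.9 phi 15.11 rad 59.8 Ft -8.5 Fr 3.42 Fz -1.75 w 0.0202 z 0.1217
```

Request:
step_arm --commands '[[[3,1,0],0],[[3,1,0],0]]'

```text
time_s: 21.15
tcp_pos: [0.4965, -0.2192, 0.1217]
eef_rot: [-179.9, 0.1, 125.3]
contact_force: [-1.2, -9.3, -2.1]
gripper_width: 0.0208
```

```bash
python3 st.py
```

```text
t 21.15 phi 21.14 rad 59.8 Ft -8.68 Fr 3.43 Fz -2.14 w 0.0208 z 0.1217
```

Request:
step_arm --commands '[[[3,1.5,0],0],[[2.5,1,0],0]]'

```text
time_s: 21.4
tcp_pos: [0.4953, -0.2133, 0.1217]
eef_rot: [-179.9, 0.1, 125.3]
contact_force: [-0.6, -9.9, -1.4]
gripper_width: 0.0202
```

```bash
python3 st.py
```

```text
t 21.4 phi 26.92 rad 59.8 Ft -9.72 Fr 2.0 Fz -1.4 w 0.0202 z 0.1217
```

Request:
step_arm --commands '[[[2.5,1.5,0],0],[[2.5,1.5,0],0]]'

```text
time_s: 21.65
tcp_pos: [0.4948, -0.2076, 0.1217]
eef_rot: [-179.9, 0.1, 125.3]
contact_force: [0.2, -10.3, -1.2]
gripper_width: 0.0201
```

```bash
python3 st.py
```

```text
t 21.65 phi 32.42 rad 59.8 Ft -10.3 Fr 0.26 Fz -1.21 w 0.0201 z 0.1217
```

The sleeve force is 10.3 N against a free baseline of about 6.6 N. That puts the clamp at about 50–55 N, and the turn angle since contact agrees. Letting go and rising now.

Request:
step_arm --commands '[[[0,0,0],0],[[0,0,0],0]]'

```text
time_s: 21.9
tcp_pos: [0.4948, -0.2073, 0.1217]
eef_rot: [-179.9, 0.1, 125.3]
contact_force: [-0.6, -8.3, 0.4]
gripper_width: 0.0202
```

```bash
python3 st.py; python3 gap.py s9
```

```text
t 21.9 phi 32.67 rad 59.8 Ft -8.23 Fr 0.96 Fz 0.36 w 0.0202 z 0.1217
beam ((26.310251235961914, 1.3444175720214844), (83.59831237792969, 41.84328079223633), 82.9841079711914) 258
jaw -17.4661007268201 12.718308172357577 plate 38.84181515434734
```

Request:
step_arm --commands '[[[0,0,0],0],[[0,0,0],0],[[0,0,0],0],[[0,0,0],0],[[0,0,0],0]]' --gripper 0.3

```text
time_s: 22.58
tcp_pos: [0.4949, -0.2061, 0.1216]
eef_rot: [180.0, 0.0, 125.3]
contact_force: [-0.3, 1.1, -0.5]
gripper_width: 0.06
```

```bash
python3 st.py
```

```text
t 22.575 phi 33.79 rad 59.6 Ft 1.1 Fr 0.25 Fz -0.47 w 0.06 z 0.1216
```

Request:
step_arm --commands '[[[0,0,-10],0],[[0,0,-25],0],[[0,0,-35],0],[[0,0,-30],0],[[0,0,-15],0],[[0,0,-5],0],[[0,0,0],0],[[0,0,0],0]]'

```text
time_s: 23.58
tcp_pos: [0.4944, -0.2061, 0.2404]
eef_rot: [-179.9, -0.1, 125.3]
contact_force: [0.5, -0.3, 0.4]
gripper_width: 0.0611
```

```bash
python3 gap.py s10; python3 - <<'E'
from h import *
o=np.array([.5441,-.0653]);a=np.radians(93.8);X=np.array([np.cos(a),np.sin(a)]);Y=np.array([-X[1],X[0]])
W=cloud(load("s10")).reshape(-1,3); vx=(W[:,:2]-o)@X*1e3; vy=(W[:,:2]-o)@Y*1e3
m=(W[:,2]>.066)&(W[:,2]<.0712)&(vx>15)&(vx<37)&(abs(vy)<45)
P=np.c_[vx,vy][m]; print(cv2.minAreaRect(P.astype(np.float32)),m.sum(),np.median(W[m,2]))
m=(W[:,2]>.078)&(W[:,2]<.09)&(vx>0)&(vx<50)&(vy>40)&(vy<90); print("can",vx[m].mean(),vy[m].mean(),W[m,2].mean())
E
```

```text
beam ((25.856090545654297, 2.4534072875976562), (84.08772277832031, 41.93803787231445), 84.22415924072266) 258
jaw -17.442895911737857 12.564333252927435 plate 35.09968244819241
((25.941911697387695, 1.7607994079589844), (83.77845001220703, 21.60393714904785), 89.78662109375) 175 0.06899665775364561
can 26.012127398410474 60.27139710976193 0.08261828069097524
```

View pics/s10z.png

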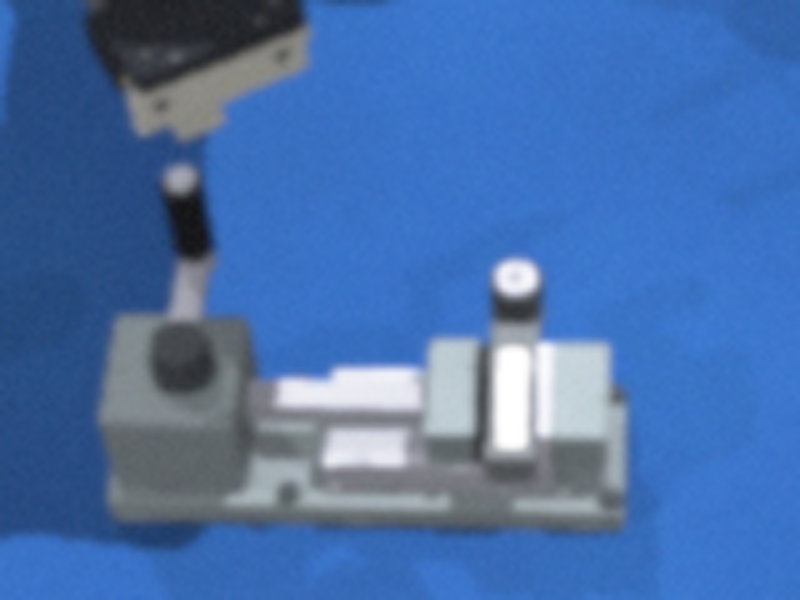

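View pics/s10.png

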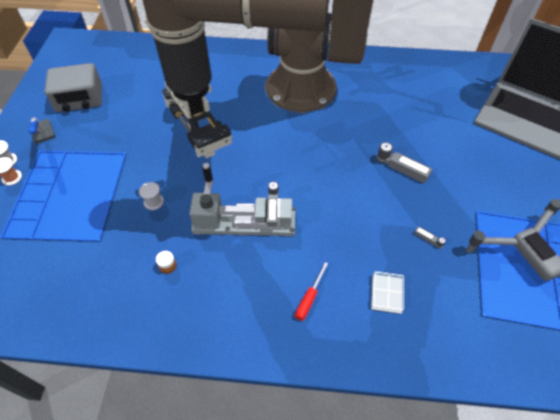

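The crop shows the arm clamped flat between the pad and the face plate, with the motor at (517,275) clear of the jaws. The sleeve at (188,225) is free and the gripper is above it. The bystanders are where they started. Handing in.

```bash
python3 -c "
from plant import close_job
print(close_job())"
```

```text
the job is handed in; nothing more can be done
None
```

The medium drone arm (116 mm long) is clamped in the vice and the job is handed in, at about 24 s of the 72 s allowed. The hand-in gives no verdict, so this rests on my own checks.

- **Placing:** I picked the arm up by its motor can, laid it across the bed with the motor on the robot's side, and let go. It was about 1 mm off the vice's centre line and about 2° off square.
- **Clamping:** I held the sleeve and wound just over one turn without losing grip. The force at the sleeve rose from about 6.6 N to 10.3 N, which means roughly 50–55 N of clamping. The angle turned after contact suggests about 48 N and the jaw's final position about 50 N. The clamp force was not measured directly.
- **Last checks:** In the last camera picture the arm lies flat, with its top at 69 mm as it should be. It is square to within about 0.2° and its middle is within 2 mm of the centre line. The motor is clear of the jaws, the sleeve is free and the gripper is well above it. By eye, the spool, screwdriver, tray and jar had not moved.
- **Disagreements:** A looser automatic fit of the beam gave 6° off square, because it also picked up the rubber pad, so I used a tighter one. The gripper read 20 mm on the 22 mm sleeve, but that stayed steady throughout.

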